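Move the round crispbread to the empty cooling stand with the turner

TASK

In the pantry store-room, slide the turner under the round crispbread, lift it off its stand and set it centred and flat on the rails of the empty stand. Then draw the turner right out from under it and leave it standing flat on its blade on the table. Do not touch the breads with the gripper's fingers, keep the round one level, and leave the square one where it is.

Things in the scene. Friction and masses are not known exactly. Their poses are not given: they have to be found in the camera images.
- round_center (a point): Centre (half-way up, 51 mm over the table) of the round crispbread: rigid tan disc, 104 mm across, 12 thick, about 90 g. It lies centred on one of three identical white stands fixed to the table (described under empty_stand). At the start its x points level along that stand's rails, away from the open front; z up.
- square_center (a point): Centre (half-way up) of the square crispbread, to be left alone: same look, 98 x 98 x 12 mm, centred on another of the stands, its x along the rails.
- empty_stand: The stand with nothing on it: two level rails 110 mm long (along x), 20 wide, clear gap of 70 between them, tops 45 mm above the table, legs at the rails' ends. Open at the front (-x) end and below; only a bar 8 mm high on the table joins the far (+x) legs. Origin: on the table under its centre; x along the rails away from the open front, z up.
- turner_grip (a point): Centre of the turner's level black handle (70 long x, 20 wide y, 26 high). Turner: 190 g, starts with its steel blade flat on the table. x points to the blade's tip, z up. Blade 104 x 48 x 3 mm, level: its rear end 40, tip 144 mm ahead of this point, underside 45 mm below; the shank rises at the rear 8 mm. Grip from above across the width, firmly (60 N or more).

How it is judged:
By the outcome, as a careful person would: the job done as asked, in the order asked, and still so for the second after the job is handed in, with the robot touching nothing.
It also fails if it takes over 54 s, if anything falls off the work surface, if the arm or the gripper's body presses on something with over 40 N, if the wrist force passes 120 N, or if a joint passes its speed limit or range.

ROBOT

A 7-joint arm with a two-finger parallel gripper is mounted at the origin on the work surface. World frame = base frame: x ahead of the robot, y to its left, z up, the work surface at z = 0. Lengths are in m, angles in rad, forces in N, time in s.
With the tool pointing down it reaches from about 0.425 to 0.925 m from the base axis. Payload 6.8 kg.
Tool frame: the origin (TCP) lies between the finger pads; the fingertips stand 25 mm ahead of it and the grasp point (between the pads) lies 6 mm ahead of it; z points along the fingers, y is the direction in which the jaws open and shut (so a half turn about z gives the same grasp; the last joint's range is limited). The gripper opens to 85 mm and grips with 20 to 120 N. Pads are 22 mm wide; open, the fingers measure 114 mm over their backs; the gripper's body (76 mm by 85 mm) begins 54 mm behind the grasp point. The pads swing forward as they close: fully open they stand 13 mm farther back than shut.
Start: joints at [-1.248, 0.477, 0.022, 1.555, -0.011, 1.109, -0.083], TCP at [0.282, 0.613, 0.231] pointing down, gripper open.
Joint ranges: [-2.96, 2.96], [-0.34, 2.1], [-1.41, 1.46], [0.24, 2.44], [-1.37, 4.51], [0.17, 1.92], [-2.96, 2.96]. Speed limits (rad/s): [2.39, 2.39, 3.14, 3.14, 3.14, 3.14, 3.14].

INTERFACE

Orientations are given as a rotation vector (axis times angle).
In Python, from bench import r, cams, workorder gives the robot as it stands. The module is installed in compiled form; this text tells all that it offers.
- The arm moves only by the tool move_arm, never from a script. Its argument "moves" is a list of rows, each a list of 3 entries, a list of its own where there are three numbers: the shift along the tool's x, y, z normalised to -1 to 1, where 1 is 0.15 m, then the turn, a rotation vector about the tool's x, y, z normalised to -1 to 1, where 1 is 45 degrees, then the finger opening in mm, from 0 to 85.4. In form: [[[x, y, z], [ax, ay, az], grip], ...]. A call has 1 to 20 rows; each row is the pose to reach, as a shift and turn from the pose measured when the call began, along the tool's axes at that moment; what a row does not reach only later rows make up. A row lasts 1/8 s, in which the tool goes at most 62.5 mm and 10.7 degrees, less where a joint would pass 70% of its speed; a pose out of reach is approached as far as the arm can. A call with a number of a shift or a turn outside -1 to 1 is refused whole. A call with a gripper value outside its range is refused whole. The fingers move at their own pace and stop on an object; "grip_force" is the grip in N (left out, the last holds). Time passes only in rows, so rows that repeat a pose let the fingers close. It gives the time, the measured TCP pose, the force and the opening at its end, in the units of the state.
- r.get_obs(): the state, without advancing time (a new reading comes with each control period).
- cams.read_camera(name): name is "scene" or "side" or "wrist"; returns the picture (480x640x3 uint8, red, green, blue); there is no depth.
- cams.calibration(name): a dict with "intrinsics" (3x3 intrinsics, pixels), "xyz" and "rotation" of the camera in the world. Camera axes: x right, y down, z forward; pixel columns grow to the right and rows downward; lengths in m; the calibration is good to about 2 mm. A picture is of the moment at which its call begins: read the wrist's pose just before it. calibration takes no time and is no camera call; for the wrist camera it gives the pose at the moment of the call.
- workorder.hand_in(): hands the job in, once; it reports no verdict.
The state is a dict: "time": time; "joint_positions": joint angles; "joint_vel": joint speeds; "joint_efforts": joint torques, N m; "tool_pos": TCP position; "orientation": TCP orientation; "wrist_force": force on the tool from outside, world axes, zero at the start; "ft_torque": the same for the moment, N m; "grip_width": opening from 0.0 (shut) to 1.0 (fully open).
Only numpy, scipy, OpenCV 4.12 (cv2) and the standard library are available. Lean on these libraries where they do the work, as an engineer would, in place of code of your own. Each camera call takes 0.05 s, during which the arm holds its last target. There are 200 camera calls.

## Working session

There is one attempt and no reset: what is moved stays moved. The work goes in short steps, Python scripts to look and compute and a tool call to move; the robot and the scene stay as the last step left them, time stands still between calls to the robot, and variables do not carry over. Pictures are saved under pics/ and viewed, about 8 in all and at most 12, crops included, and the job is handed in when it is done.

Besides the shell and the picture viewer there is one more tool, called after "Emit:" as a command line: name --argument value ..., lists and objects as JSON in quotes. move_arm: Moves the arm, as the interface text tells. Scaled input: -1 to 1 covers 0.15 m each way for a shift and 45 degrees each way for a turn. Its arguments: {"type":"object","properties":{"moves":{"type":"array"},"grip_force":{"type":"number"}},"required":["moves"]}

```bash
mkdir -p pics; ls
python3 - <<'E'
from bench import r,cams
import cv2,numpy as np
o=r.get_obs();print({k:np.round(v,3).tolist() for k,v in o.items()})
a=[]
for n in("scene","side"):
    im=cams.read_camera(n)[...,::-1];cv2.imwrite(f"pics/{n}0.png",im)
    c=cams.calibration(n);print(n,np.round(c["intrinsics"],1).tolist(),np.round(c["xyz"],3),np.round(c["rotation"],3).tolist())
E
```

```text
pics
{'time': 0.0, 'joint_positions': [-1.248, 0.478, 0.022, 1.556, -0.011, 1.109, -0.083], 'joint_vel': [-0.0, 0.0, -0.003, -0.0, 0.001, 0.0, 0.001], 'joint_efforts': [0.0, -59.644, 1.607, -28.121, 0.012, 0.009, -0.0], 'tool_pos': [0.282, 0.613, 0.229], 'orientation': [-0.671, -3.069, 0.003], 'wrist_force': [-0.926, -0.307, 0.321], 'ft_torque': [0.026, -0.036, 0.009], 'grip_width': 1.003}
scene [[571.8, 0.0, 328.4], [0.0, 571.8, 237.1], [0.0, 0.0, 1.0]] [ 1.235 -0.505  0.711] [-2.08, -0.941, 0.485]
side [[518.5, 0.0, 321.1], [0.0, 518.5, 238.1], [0.0, 0.0, 1.0]] [ 0.279 -0.602  0.634] [-2.175, 0.494, -0.225]
```

View pics/scene0.png

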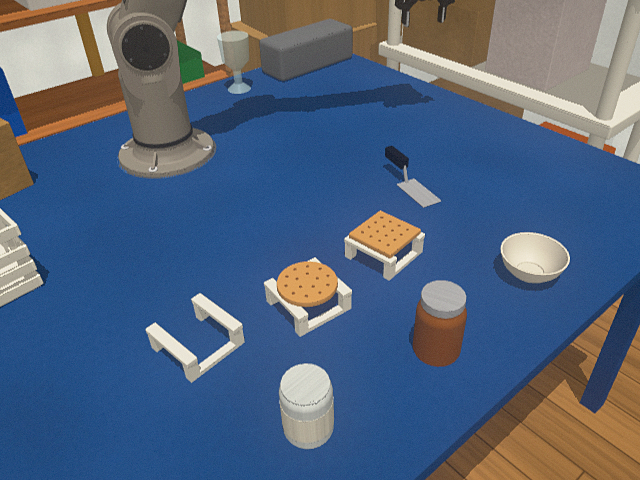

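View pics/side0.png

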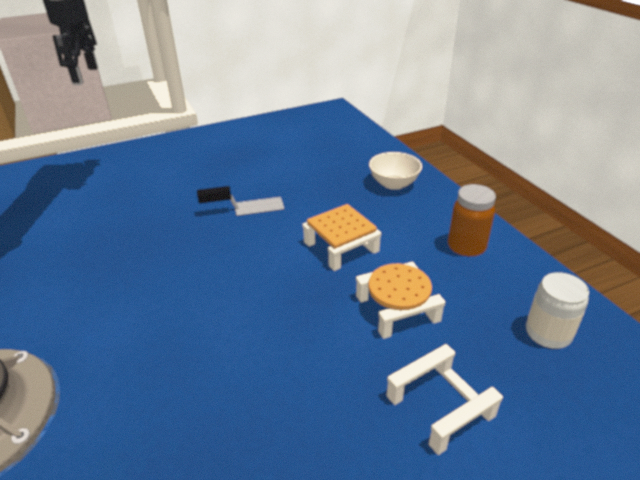

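```bash
cat > h.py <<'E'
import numpy as np,cv2
from bench import r,cams
from scipy.spatial.transform import Rotation as R
def ray(c,uv,z):
    uv=np.atleast_2d(np.asarray(uv,float));K=c["intrinsics"];Rm=np.array(c["rotation"],float)
    if Rm.size==3: Rm=R.from_rotvec(Rm).as_matrix()
    d=np.c_[(uv-[K[0][2],K[1][2]])/[K[0][0],K[1][1]],np.ones(len(uv))]@Rm.T
    p=np.array(c["xyz"],float);return (p+d*((z-p[2])/d[:,2])[:,None])[:,:2]
def proj(c,P):
    Rm=R.from_rotvec(np.array(c["rotation"],float)).as_matrix() if np.size(c["rotation"])==3 else np.array(c["rotation"])
    q=(np.atleast_2d(P)-c["xyz"])@Rm; q=q@np.array(c["intrinsics"]).T; return q[:,:2]/q[:,2:]
def blobs(m,amin=150):
    cs,_=cv2.findContours(m.astype(np.uint8),cv2.RETR_EXTERNAL,cv2.CHAIN_APPROX_NONE)
    return [c[:,0,:] for c in cs if cv2.contourArea(c)>amin]
E
python3 - <<'E'
from h import *
T=[]
for n,box in(("scene",[(140,285,120,100),(370,140,120,80),(258,250,100,85)]),("side",[(380,340,130,110),(185,175,120,50),(345,255,110,85)])):
    im=cv2.imread(f"pics/{n}0.png");c=cams.calibration(n)
    hsv=cv2.cvtColor(im,cv2.COLOR_BGR2HSV);H,S,V=cv2.split(hsv)
    for b in blobs((H>8)&(H<25)&(S>110)&(V>120)):
        ctr=b.mean(0)
        if not(200<ctr[1]<320 and 250<ctr[0]<450 ):continue
        p=ray(c,b,.057);q=ray(c,b,.045);m=p.mean(0);cam=np.array(c["xyz"])[:2]-m
        near=((p-m)@cam)>0
        w=np.where(near[:,None],q,p).astype(np.float32)
        A=np.c_[2*w,np.ones(len(w))];s=np.linalg.lstsq(A,(w**2).sum(1),rcond=None)[0];rad=np.sqrt(s[2]+s[0]**2+s[1]**2)
        print(n,"bread",ctr.round(),"circ",s[:2].round(4),rad.round(4),"rect",[np.round(x,4) for x in cv2.minAreaRect(w)])
    row=[cv2.resize(im[y:y+h,x:x+w],(266,300),interpolation=cv2.INTER_CUBIC) for x,y,w,h in box];T.append(np.hstack(row))
cv2.imwrite("pics/m.png",np.vstack(T))
E
```

```text
scene bread [442. 319.] circ [0.8553 0.0432] 0.0314 rect [array([0.8659, 0.0309]), array([0.0732, 0.0361]), np.float64(44.4731)]
scene bread [306. 284.] circ [ 0.6599 -0.0774] 0.0488 rect [array([ 0.6598, -0.0776]), array([0.0978, 0.0979]), np.float64(82.3064)]
scene bread [384. 233.] circ [0.6503 0.1177] 0.0532 rect [array([0.6491, 0.1174]), array([0.1076, 0.0944]), np.float64(5.7445)]
side bread [399. 286.] circ [ 0.6582 -0.0788] 0.0483 rect [array([ 0.6579, -0.0785]), array([0.0977, 0.0968]), np.float64(1.1997)]
side bread [341. 225.] circ [0.6495 0.1165] 0.0524 rect [array([0.6504, 0.1172]), array([0.1086, 0.0904]), np.float64(8.1087)]
```

View pics/m.png

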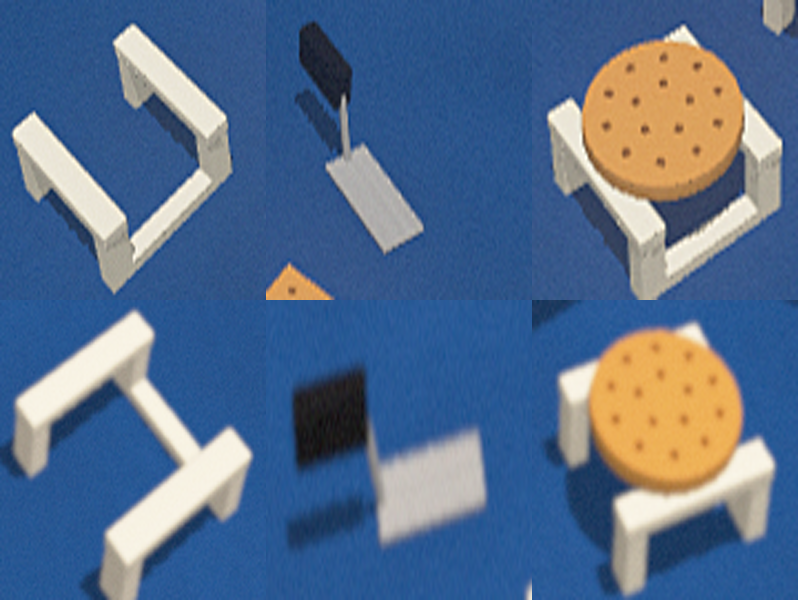

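Run:
```python
from h import *
def f(n,name,z,pts,off,s,sub):
    c=cams.calibration(n);p=(np.array(pts,float)-sub)/s+off;w=ray(c,p,z)
    ctr=w.mean(0);L=[np.linalg.norm(w[i]-w[(i+1)%4])*1e3 for i in range(4)]
    ang=[np.degrees(np.arctan2(*(w[(i+1)%4]-w[i])[::-1])).round(1) for i in range(4)]
    print(n,name,ctr.round(4),np.round(L,1),ang);return ctr
S=(266/120,3)
a=f("scene","E L",.045,[(34,114),(14,133),(108,237),(127,220)],(140,285),S,0)
b=f("scene","E R",.045,[(133,25),(116,42),(208,136),(228,118)],(140,285),S,0);print((a+b)/2,np.linalg.norm(a-b))
S=(266/130,300/110)
a=f("side","E L",.045,[(137,311),(15,403),(34,413),(154,330)],(380,340),S,(0,300))
b=f("side","E R",.045,[(236,428),(107,540),(128,558),(252,455)],(380,340),S,(0,300));print((a+b)/2,np.linalg.norm(a-b))
f("scene","blade",.003,[(326,167),(362,145),(423,230),(386,251)],(370,140),(266/120,300/80),(266,0))
f("side","blade",.003,[(378,466),(477,430),(486,502),(383,546)],(185,175),(266/120,6),(266,300))
f("scene","R L",.045,[(568,98),(549,112),(645,238),(665,220)],(258,250),(2.66,300/85),(532,0))
f("side","R near",.045,[(762,438),(615,505),(632,527),(775,468)],(345,255),(266/110,300/85),(532,300))
for n in("scene","side"):
    im=cv2.imread(f"pics/{n}0.png");c=cams.calibration(n)
    V=im.max(2); m=V<60; 
    for b in blobs(m,60):
        ct=b.mean(0)
        if not(140<ct[1]<220 and 190<ct[0]<420):continue
        print(n,"handle",ct.round(1),"mid",ray(c,ct,.045).round(4),[np.round(x,3) for x in cv2.minAreaRect(ray(c,b,.058).astype(np.float32))])
```

```text
scene E L [ 0.6205 -0.3139] [ 17.4 107.2  15.1 108.9] [np.float64(-80.5), np.float64(8.2), np.float64(93.4), np.float64(-173.0)]
scene E R [ 0.6089 -0.2251] [ 17.  106.5  17.8 108.7] [np.float64(-78.8), np.float64(7.0), np.float64(93.8), np.float64(-172.5)]
[ 0.61469338 -0.26950997] 0.08951504328098342
side E L [ 0.6051 -0.2265] [111.   13.6 105.1  16.3] [np.float64(-172.8), np.float64(-52.6), np.float64(4.8), np.float64(100.3)]
side E R [ 0.6157 -0.3182] [113.5  14.5 105.7  17. ] [np.float64(-172.6), np.float64(-64.9), np.float64(5.9), np.float64(86.0)]
[ 0.61042899 -0.27231824] 0.09233275215192846
scene blade [0.5552 0.3227] [ 45.7 104.7  43.4 102. ] [np.float64(80.0), np.float64(-13.1), np.float64(-103.5), np.float64(168.2)]
side blade [0.5525 0.3183] [100.3  49.9 101.3  53.3] [np.float64(-12.3), np.float64(-101.4), np.float64(169.6), np.float64(77.5)]
scene R L [ 0.657 -0.121] [ 15.2 107.8  16.1 107. ] [np.float64(-90.2), np.float64(-3.3), np.float64(92.6), np.float64(177.2)]
side R near [ 0.6553 -0.1267] [111.1  16.7 104.5  20.4] [np.float64(176.8), np.float64(-79.7), np.float64(-5.4), np.float64(79.0)]
scene handle [396.4 157.2] mid [[0.4642 0.3441]] [array([0.476, 0.329]), array([0.038, 0.094]), np.float64(76.574)]
side handle [213.5 194.3] mid [[0.4615 0.3424]] [array([0.458, 0.322]), array([0.047, 0.064]), np.float64(77.451)]
```

```bash
cat >> h.py <<'E'
def plan(x,y,z,yaw):
    "normalised shift/turn to TCP x,y,z with turner-x yaw deg (tool x = yaw+180), tool down"
    o=r.get_obs();M=R.from_rotvec(o["orientation"])
    t=np.radians(yaw+180);X=np.array([np.cos(t),np.sin(t),0]);Z=np.array([0,0,-1.]);T=R.from_matrix(np.c_[X,np.cross(Z,X),Z])
    d=M.inv().apply(np.array([x,y,z])-o["tool_pos"]);w=(M.inv()*T).as_rotvec()
    print("shift",(d/.15).round(3),"turn",(np.degrees(w)/45).round(3))
E
python3 - <<'E'
from h import *
plan(.4635,.342,.2,-12.7)
c=cams.calibration("wrist");print(c["xyz"],r.get_obs()["tool_pos"],np.round(c["intrinsics"],0).tolist());print(R.from_rotvec(c["rotation"]).as_matrix().round(2) if np.size(c["rotation"])==3 else c["rotation"])
E
```

```text
shift [-1.856 -1.134  0.199] turn [-0.002 -0.    -0.266]
[0.22049779 0.64249558 0.37282131] [0.281648   0.61284509 0.22959526] [[403.0, 0.0, 321.0], [0.0, 403.0, 237.0], [0.0, 0.0, 1.0]]
[[ 0.42  0.87  0.25]
 [ 0.91 -0.4  -0.11]
 [-0.    0.27 -0.96]]
```

Emit:
move_arm --moves '[[[-0.25,-0.15,0],[0,0,-0.1],85],[[-0.6,-0.36,0],[0,0,-0.2],85],[[-0.92,-0.57,0],[0,0,-0.26],85],[[-0.92,-0.57,0],[0,0,-0.26],85]]' --grip_force 110

```text
time: 0.6
tool_pos: [0.3756, 0.4721, 0.2296]
orientation: [0.369, 3.119, -0.007]
wrist_force: [-0.7, 1.1, 1.0]
grip_width: 0.995
```

Run:
```python
from h import *
plan(.4635,.342,.2,-12.7)
```

```text
shift [-0.771 -0.706  0.202] turn [-0.005  0.002 -0.017]
```

Emit:
move_arm --moves '[[[-0.3,-0.28,0.08],[0,0,-0.017],85],[[-0.6,-0.56,0.16],[0,0,-0.017],85],[[-0.77,-0.71,0.2],[0,0,-0.017],85],[[-0.77,-0.71,0.2],[0,0,-0.017],85],[[-0.77,-0.71,0.2],[0,0,-0.017],85]]'

```text
time: 1.23
tool_pos: [0.4624, 0.3427, 0.2001]
orientation: [0.346, 3.122, -0.006]
wrist_force: [-1.3, 0.5, -0.1]
grip_width: 0.995
```

Run:
```python
from h import *
c=cams.calibration("wrist");im=cams.read_camera("wrist")[...,::-1];cv2.imwrite("pics/w1.png",im)
np.save("w1.npy",c,allow_pickle=True);print(r.get_obs()["time"])
cs=cv2.cvtColor(im,cv2.COLOR_BGR2HSV)
m=(cs[...,1]<60)&(cs[...,2]>100)
for b in blobs(m,300): print(b.mean(0),[np.round(x,3) for x in cv2.minAreaRect(ray(c,b,.003).astype(np.float32))])
```

```text
1.275
[481.8164557  334.05063291] [array([0.614, 0.465]), array([0.085, 0.022]), np.float64(18.711)]
[159.28846154 334.08333333] [array([0.547, 0.167]), array([0.022, 0.086]), np.float64(45.958)]
[324.27659574 298.07598784] [array([0.552, 0.326]), array([0.048, 0.103]), np.float64(77.569)]
```

View pics/w1.png

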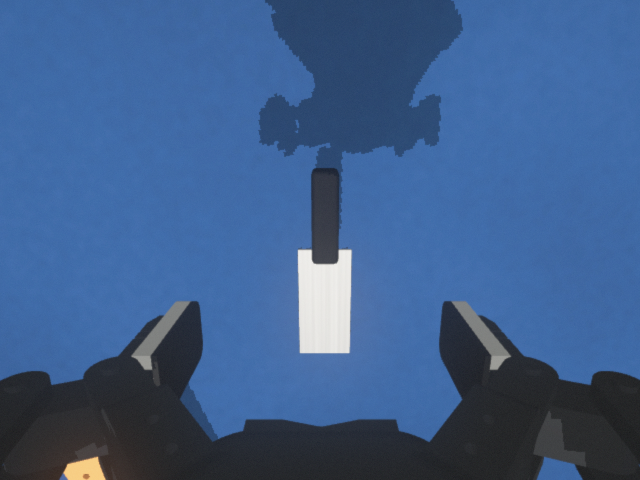

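Run:
```python
from h import *
c=cams.calibration("wrist");print(ray(c,[[325,216],[325,169],[325,263]],.058).round(4))
plan(.4635,.344,.052,-12.5)
```

```text
[[0.4599 0.3475]
 [0.4269 0.3547]
 [0.4951 0.3397]]
shift [-0.006  0.011  0.988] turn [-0.004  0.001 -0.002]
```

Emit:
move_arm --moves '[[[0,0.015,0.3],[0,0,0],85],[[0,0.015,0.6],[0,0,0],85],[[0,0.015,0.85],[0,0,0],85],[[0,0.015,0.98],[-0.003,0,0],85],[[0,0.015,0.985],[-0.004,0,0],85],[[0,0.015,0.985],[-0.004,0,0],15],[[0,0.015,0.985],[-0.004,0,0],10],[[0,0.015,0.985],[-0.004,0,0],5],[[0,0.015,0.985],[-0.004,0,0],5],[[0,0.015,0.985],[-0.004,0,0],5],[[0,0.015,0.985],[-0.004,0,0],5]]' --grip_force 110

```text
time: 2.65
tool_pos: [0.4624, 0.3454, 0.0532]
orientation: [0.344, 3.122, 0.0]
wrist_force: [-2.7, 0.3, 6.2]
grip_width: 0.174
```

Run:
```python
from h import *
o=r.get_obs();print(o["tool_pos"],o["wrist_force"],o["grip_width"]*85)
c=cams.calibration("wrist");im=cams.read_camera("wrist")[...,::-1];cv2.imwrite("pics/w2.png",im)
cs=cv2.cvtColor(im,cv2.COLOR_BGR2HSV)
m=(cs[...,1]<60)&(cs[...,2]>100)
for b in blobs(m,300): print(b.mean(0),[np.round(x,3) for x in cv2.minAreaRect(ray(c,b,.003).astype(np.float32))])
```

```text
[0.4624432  0.34537501 0.05323298] [-2.67067736  0.34504265  6.24422225] 14.798864383599215
[320.64888889 402.48      ] [array([0.545, 0.328]), array([0.038, 0.03 ]), np.float64(78.839)]
[355.79545455 313.06060606] [array([0.495, 0.359]), array([0.01 , 0.033]), np.float64(84.863)]
[285.18181818 313.07575758] [array([0.486, 0.321]), array([0.01 , 0.033]), np.float64(70.121)]
```

View pics/w2.png

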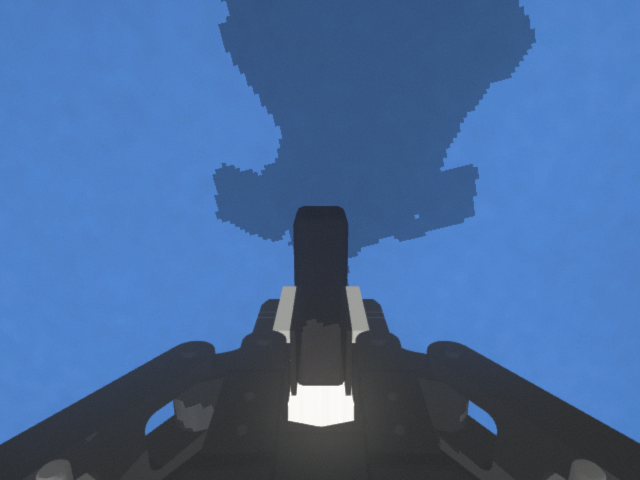

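Run:
```python
from h import *
c=cams.calibration("wrist");o=r.get_obs();M=R.from_rotvec(o["orientation"])
w=ray(c,[[321,207],[323,385],[288,388],[354,388]],.058).mean if 0 else ray(c,[[321,207],[323,385]],.058)
print(w,np.linalg.norm(w[1]-w[0]));g=w.mean(0)
d=M.inv().apply(np.r_[g,.045]-o["tool_pos"]);print("handle centre in tool",d.round(4))
print("axes",M.as_matrix().round(4).tolist())
plan(o["tool_pos"][0],o["tool_pos"][1],.15,-12.7)
```

```text
[[0.42393548 0.3550934 ]
 [0.49445363 0.34021018]] 0.07207162652040791
handle centre in tool [0.0036 0.0015 0.0082]
axes [[-0.976, 0.2176, 0.0008], [0.2176, 0.976, 0.0001], [-0.0008, 0.0003, -1.0]]
shift [-0.001  0.    -0.645] turn [0.    0.001 0.003]
```

Emit:
move_arm --moves '[[[0,0,-0.1],[0,0,0],5],[[0,0,-0.3],[0,0,0],5],[[0,0,-0.5],[0,0,0],5],[[0,0,-0.645],[0,0,0],5],[[-0.04,-0.15,-0.645],[0,0,0],5],[[-0.08,-0.4,-0.645],[0,0,-0.02],5],[[-0.14,-0.65,-0.645],[0,0,-0.04],5],[[-0.19,-0.9,-0.645],[0,0,-0.07],5]]'

```text
time: 3.7
tool_pos: [0.4599, 0.2039, 0.1492]
orientation: [-0.259, -3.13, 0.003]
wrist_force: [0.7, 0.2, -2.4]
grip_width: 0.176
```

Run:
```python
from h import *
o=r.get_obs();print(o["wrist_force"],o["tool_pos"],R.from_rotvec(o["orientation"]).as_matrix()[2])
plan(.4574,-.066,.15,-3.4)
c=cams.calibration("wrist");im=cams.read_camera("wrist")[...,::-1];cv2.imwrite("pics/w3.png",im)
```

```text
[ 0.69053532  0.15788269 -2.43529187] [0.45991117 0.20390699 0.14917672] [ 3.56174677e-04 -1.65757438e-03 -9.99998563e-01]
shift [-0.279 -1.778 -0.003] turn [-0.002 -0.001 -0.135]
```

Emit:
move_arm --moves '[[[-0.03,-0.2,0],[0,0,-0.02],5],[[-0.07,-0.45,0],[0,0,-0.03],5],[[-0.11,-0.7,0],[0,0,-0.05],5],[[-0.15,-0.95,0],[0,0,-0.07],5]]'

```text
time: 4.25
tool_pos: [0.4562, 0.0505, 0.149]
orientation: [-0.182, -3.133, 0.01]
wrist_force: [0.2, -0.3, -1.7]
grip_width: 0.172
```

Run:
```python
from h import *
plan(.4574,-.066,.15,-3.4)
```

```text
shift [-0.098 -0.771 -0.002] turn [-0.008 -0.004 -0.072]
```

Emit:
move_arm --moves '[[[-0.03,-0.25,0],[-0.003,-0.002,-0.03],5],[[-0.07,-0.5,0],[-0.008,-0.004,-0.05],5],[[-0.098,-0.7,0],[-0.008,-0.004,-0.072],5],[[-0.098,-0.771,0],[-0.008,-0.004,-0.072],5],[[-0.098,-0.771,0],[-0.008,-0.004,-0.072],5],[[-0.098,-0.771,0],[-0.008,-0.004,-0.072],5],[[-0.098,-0.771,0],[-0.008,-0.004,-0.072],5]]'

```text
time: 5.12
tool_pos: [0.4575, -0.0648, 0.1496]
orientation: [-0.09, -3.14, 0.0]
wrist_force: [-0.4, 0.7, -2.0]
grip_width: 0.174
```

Run:
```python
from h import *
o=r.get_obs();print(o["wrist_force"],o["tool_pos"],o["joint_positions"])
plan(.4574,-.066,.071,-3.4)
ims=[]
for n in("scene","side"):
    im=cams.read_camera(n)[...,::-1];cv2.imwrite(f"pics/{n}1.png",im)
    y,x=(200,200) if n=="scene" else (200,230)
    ims.append(cv2.resize(im[y:y+150,x:x+200],(400,300),interpolation=cv2.INTER_CUBIC))
w=cams.read_camera("wrist")[...,::-1];cv2.imwrite("pics/w4.png",w)
cv2.imwrite("pics/m2.png",np.vstack([np.hstack(ims),np.hstack([cv2.resize(w,(400,300)),np.zeros((300,400,3),np.uint8)])]))
```

```text
[-0.35096079  0.71947366 -2.02453105] [ 0.457466   -0.0648383   0.14963549] [-0.16678579  0.23443168  0.19779228  2.13900934 -0.06522932  0.77415433
  1.58561425]
shift [-0.    -0.008  0.524] turn [-0.    -0.001  0.002]
```

View pics/m2.png

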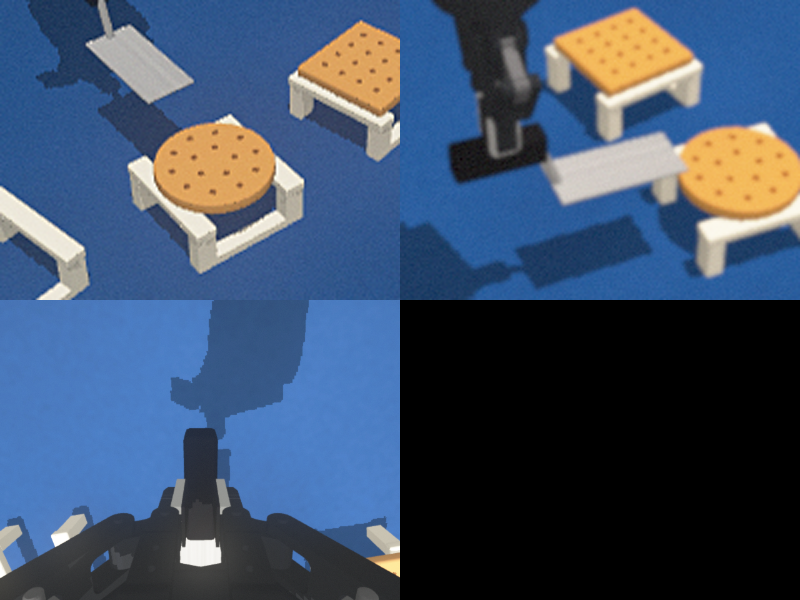

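Run:
```python
from h import *
t=r.get_obs()["tool_pos"]
for n,p in(("scene",[(86,42),(122,26),(193,82),(150,104)]),("side",[(142,165),(266,132),(288,168),(162,205)])):
    off=(200,200) if n=="scene" else (230,200)
    w=ray(cams.calibration(n),np.array(p)/2+off,.0994)
    print(n,w.mean(0)-t[:2],w.round(3).tolist(),[np.linalg.norm(w[i]-w[(i+1)%4]).round(4) for i in range(4)],np.degrees(np.arctan2(*(w.sum(0)*0+ (w[2]+w[3] if n=="scene" else w[1]+w[2])-(w[0]+w[1] if n=="scene" else w[0]+w[3]))[::-1])))
```

```text
scene [ 0.09509772 -0.0091852 ] [[0.497, -0.091], [0.499, -0.052], [0.608, -0.055], [0.607, -0.1]] [np.float64(0.0386), np.float64(0.109), np.float64(0.0452), np.float64(0.1101)] -3.1636398664851852
side [ 0.08781865 -0.01183813] [[0.496, -0.051], [0.6, -0.058], [0.594, -0.103], [0.492, -0.097]] [np.float64(0.1042), np.float64(0.0447), np.float64(0.1028), np.float64(0.0466)] -3.691668515570926
```

Emit:
move_arm --moves '[[[0,-0.008,0.15],[0,0,0],5],[[0,-0.008,0.35],[0,0,0],5],[[0,-0.008,0.5],[0,0,0],5],[[0,-0.008,0.524],[0,0,0],5],[[0,-0.008,0.524],[0,0,0],5]]'

```text
time: 5.9
tool_pos: [0.4577, -0.0665, 0.0715]
orientation: [-0.091, -3.14, 0.0]
wrist_force: [-0.2, -0.6, -1.9]
grip_width: 0.174
```

Run:
```python
from h import *
plan(.659-.1025*.9982,-.078+.1025*.0593,.071,-3.4)
```

```text
shift [-0.661  0.002  0.003] turn [-0.    -0.     0.001]
```

Emit:
move_arm --moves '[[[0,0.028,0],[0,0,0],5],[[-0.1,0.028,0.003],[0,0,0],5],[[-0.25,0.028,0.003],[0,0,0],5],[[-0.4,0.028,0.003],[0,0,0],5],[[-0.55,0.028,0.003],[0,0,0],5],[[-0.65,0.028,0.003],[0,0,0],5],[[-0.655,0.028,0.003],[0,0,0],5],[[-0.655,0.028,0.003],[0,0,0],5]]'

```text
time: 6.9
tool_pos: [0.5552, -0.068, 0.0708]
orientation: [-0.092, -3.139, 0.0]
wrist_force: [-0.7, 0.5, -1.9]
grip_width: 0.175
```

Run:
```python
from h import *
o=r.get_obs();print(o["wrist_force"],o["tool_pos"])
ims=[]
for n in("scene","side"):
    im=cams.read_camera(n)[...,::-1];cv2.imwrite(f"pics/{n}2.png",im)
    y,x=(220,225) if n=="scene" else (220,310)
    ims.append(cv2.resize(im[y:y+125,x:x+140],(400,357),interpolation=cv2.INTER_CUBIC))
cv2.imwrite("pics/m3.png",np.hstack(ims))
```

```text
[-0.70990116  0.45150897 -1.91896673] [ 0.55524959 -0.06803491  0.07078347]
```

View pics/m3.png

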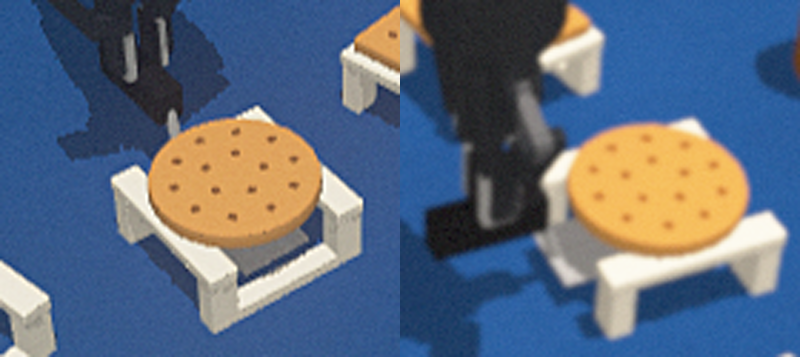

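Emit:
move_arm --moves '[[[0,0,-0.05],[0,0,0],5],[[0,0,-0.11],[0,0,0],5],[[0,0,-0.14],[0,0,0],5],[[0,0,-0.155],[0,0,0],5],[[0,0,-0.17],[0,0,0],5],[[0,0,-0.185],[0,0,0],5],[[0,0,-0.21],[0,0,0],5],[[0,0,-0.25],[0,0,0],5],[[0,0,-0.3],[0,0,0],5],[[0,0,-0.35],[0,0,0],5],[[0,0,-0.38],[0,0,0],5],[[0,0,-0.395],[0,0,0],5],[[0,0,-0.395],[0,0,0],5]]'

```text
time: 8.62
tool_pos: [0.5552, -0.068, 0.1302]
orientation: [-0.092, -3.139, 0.0]
wrist_force: [0.2, -1.1, -2.3]
grip_width: 0.178
```

```bash
cat >> h.py <<'E'
def disc(im,c,zt,lo,hi):
    H,S,V=cv2.split(cv2.cvtColor(im,cv2.COLOR_BGR2HSV))
    for b in blobs((H>8)&(H<25)&(S>110)&(V>120),800):
        ct=b.mean(0)
        if not(lo[0]<ct[0]<hi[0] and lo[1]<ct[1]<hi[1]):continue
        p=ray(c,b,zt);q=ray(c,b,zt-.012);m=p.mean(0);cam=np.array(c["xyz"])[:2]-m
        w=np.where((((p-m)@cam)>0)[:,None],q,p)
        A=np.c_[2*w,np.ones(len(w))];s=np.linalg.lstsq(A,(w**2).sum(1),rcond=None)[0];print("disc",ct.round(),s[:2].round(4),np.sqrt(s[2]+s[0]**2+s[1]**2).round(4))
E
python3 - <<'E'
from h import *
o=r.get_obs();print(o["wrist_force"],o["tool_pos"],R.from_rotvec(o["orientation"]).as_matrix()[2].round(4))
ims=[]
for n in("scene","side"):
    im=cams.read_camera(n)[...,::-1];cv2.imwrite(f"pics/{n}3.png",im);c=cams.calibration(n)
    disc(im,c,o["tool_pos"][2]-.0532+.003+.012,(250,180),(450,320))
    disc(cv2.imread(f"pics/{n}2.png"),c,.057,(250,180),(450,320))
    y,x=(190,225) if n=="scene" else (190,310)
    ims.append(cv2.resize(im[y:y+125,x:x+140],(400,357),interpolation=cv2.INTER_CUBIC))
cv2.imwrite("pics/m4.png",np.hstack(ims))
E
```

```text
[ 0.20665721 -1.1463521  -2.31337743] [ 0.55521142 -0.0680292   0.13022965] [ 9.e-04 -2.e-04 -1.e+00]
disc [306. 270.] [ 0.6639 -0.0809] 0.0495
disc [384. 233.] [0.6812 0.0848] 0.0503
disc [307. 284.] [ 0.6597 -0.0773] 0.0488
disc [384. 233.] [0.6501 0.1177] 0.0533
disc [400. 273.] [ 0.6538 -0.084 ] 0.0473
disc [399. 286.] [ 0.6581 -0.0788] 0.0483
```

View pics/m4.png

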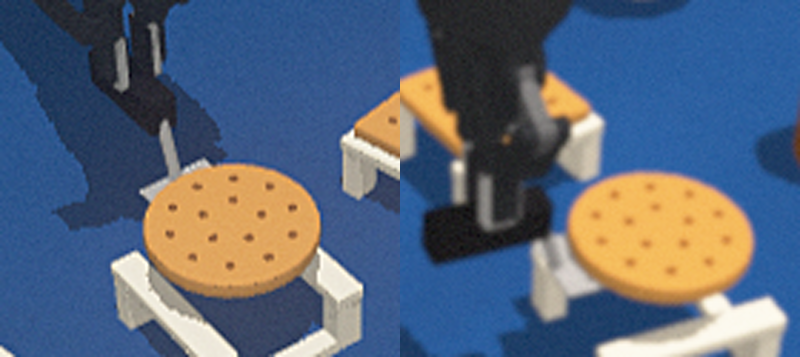

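```bash
cat >> h.py <<'E'
def P(c):
    Rm=R.from_rotvec(np.array(c["rotation"],float)).as_matrix().T if np.size(c["rotation"])==3 else np.array(c["rotation"]).T
    return np.array(c["intrinsics"])@np.c_[Rm,-Rm@np.array(c["xyz"])]
def holes(im,c,z,ctr):
    H,S,V=cv2.split(cv2.cvtColor(im,cv2.COLOR_BGR2HSV))
    V=cv2.resize(V,None,fx=4,fy=4,interpolation=cv2.INTER_CUBIC)
    bh=cv2.morphologyEx(V,cv2.MORPH_BLACKHAT,np.ones((25,25)))
    n,l,st,ce=cv2.connectedComponentsWithStats((bh>25).astype(np.uint8))
    uv=(np.array([x for x,s in zip(ce,st) if 15<s[4]<500])+.5)/4-.5
    w=ray(c,uv,z);k=np.linalg.norm(w-ctr,axis=1)<.045;return uv[k],w[k]
def tilt(a,b,z,ctr,g=.012):
    A,B=cams.calibration("scene"),cams.calibration("side")
    ua,wa=holes(cv2.imread(a),A,z,ctr);ub,wb=holes(cv2.imread(b),B,z,ctr)
    sh=np.median([[0,0]],0)
    wa=wa-wa.mean(0);wb=wb-wb.mean(0)
    D=np.linalg.norm(wa[:,None]-wb[None],axis=2);j=D.argmin(1);ok=(D.min(1)<.009)&(D.argmin(0)[j]==np.arange(len(j)))
    X=cv2.triangulatePoints(P(A),P(B),ua[ok].T,ub[j[ok]].T);X=(X[:3]/X[3]).T
    m=X.mean(0);s=np.linalg.lstsq(X[:,:2]-m[:2],X[:,2]-m[2],rcond=None)[0]
    print(len(ua),len(ub),"matched",ok.sum(),"mean",m.round(4),"slope deg x,y",np.degrees(s).round(2),"res mm",(1e3*np.std(X[:,2]-m[2]-(X[:,:2]-m[:2])@s)).round(2))
    return X
E
python3 - <<'E'
from h import *
tilt("pics/scene0.png","pics/side0.png",.057,(.659,-.078))
tilt("pics/scene2.png","pics/side2.png",.057,(.659,-.078))
tilt("pics/scene3.png","pics/side3.png",.087,(.659,-.082))
p=np.array([(86,42),(122,26),(193,82),(150,104)])/2+(200,200);q=np.array([(162,205),(142,165),(266,132),(288,168)])/2+(230,200)
X=cv2.triangulatePoints(P(cams.calibration("scene")),P(cams.calibration("side")),p.T.astype(float),q.T.astype(float));print((X[:3]/X[3]).T.round(4))
E
```

```text
15 15 matched 15 mean [ 0.6591 -0.077   0.056 ] slope deg x,y [-0.01 -0.01] res mm 0.11
15 15 matched 15 mean [ 0.6591 -0.0771  0.056 ] slope deg x,y [0.02 0.01] res mm 0.18
15 15 matched 15 mean [ 0.6589 -0.0771  0.0857] slope deg x,y [-2.26  0.35] res mm 0.14
[[ 0.4936 -0.0901  0.0951]
 [ 0.4962 -0.0503  0.0978]
 [ 0.603  -0.052   0.0942]
 [ 0.5989 -0.0952  0.0916]]
```

Emit:
move_arm --moves '[[[0,0,0],[0.003,-0.02,0],5],[[0,0,0],[0.006,-0.04,0],5],[[0,0,0],[0.008,-0.05,0],5],[[0,0,0],[0.008,-0.05,0],5],[[0,0,0],[0.008,-0.05,0],5]]'

```text
time: 9.35
tool_pos: [0.5551, -0.068, 0.13]
orientation: [0.09, 3.103, -0.012]
wrist_force: [0.2, 0.2, -2.8]
grip_width: 0.172
```

```bash
cat >> h.py <<'E'
def snap(k,z,ctr):
    for n in("scene","side"): cv2.imwrite(f"pics/{n}{k}.png",cams.read_camera(n)[...,::-1])
    return tilt(f"pics/scene{k}.png",f"pics/side{k}.png",z,ctr)
E
python3 - <<'E'
from h import *
o=r.get_obs();print(o["time"],o["tool_pos"],o["wrist_force"])
snap(4,.09,(.659,-.08))
a=[(34,114),(14,133),(108,237),(127,220),(133,25),(116,42),(208,136),(228,118)]
b=[(107,540),(128,558),(252,455),(236,428),(15,403),(34,413),(154,330),(137,311)]
p=np.array(a)/(266/120,3)+(140,285);q=(np.array(b)-(0,300))/(266/130,300/110)+(380,340)
X=cv2.triangulatePoints(P(cams.calibration("scene")),P(cams.calibration("side")),p.T,q.T);X=(X[:3]/X[3]).T;print(X.round(4));print(X.mean(0),(X[:4].mean(0)-X[4:].mean(0)))
f=X[[2,3,6,7]].mean(0)-X[[0,1,4,5]].mean(0);print(np.degrees(np.arctan2(f[1],f[0])),np.linalg.norm(f))
E
```

```text
9.35 [ 0.55509057 -0.06800807  0.13000247] [ 0.24576534  0.23888263 -2.75452445]
15 15 matched 15 mean [ 0.6604 -0.0774  0.0897] slope deg x,y [-0.32 -0.33] res mm 0.15
[[ 0.561  -0.3128  0.0394]
 [ 0.5658 -0.3293  0.0422]
 [ 0.6725 -0.3157  0.0413]
 [ 0.6726 -0.3002  0.0428]
 [ 0.5495 -0.2225  0.0402]
 [ 0.5557 -0.2388  0.0444]
 [ 0.6616 -0.227   0.0432]
 [ 0.6596 -0.2093  0.042 ]]
[ 0.61228333 -0.26943698  0.04193906] [ 0.01136005 -0.09011052 -0.00100355]
6.7238572791328135 0.10930218604472011
```

```bash
cat >> h.py <<'E'
def plan2(x,y,z,yaw,tw=(0,0)):
    o=r.get_obs();M=R.from_rotvec(o["orientation"]);X=-M.as_matrix()[:,0];cy=np.degrees(np.arctan2(X[1],X[0]))
    T=R.from_euler("z",yaw-cy,degrees=True)*M*R.from_rotvec(np.radians([tw[0],tw[1],0]))
    print("yaw now",cy.round(2),"shift",(M.inv().apply(np.array([x,y,z])-o["tool_pos"])/.15).round(3),"turn",(np.degrees((M.inv()*T).as_rotvec())/45).round(3))
E
python3 - <<'E'
from h import *
plan2(.507,-.2793,.13,7.,(-.33,-.32))
plan2(.531,-.1737,.13,1.8,(-.33,-.32))
E
```

```text
yaw now -3.33 shift [ 0.238 -1.425  0.   ] turn [-0.017 -0.008 -0.229]
yaw now -3.33 shift [ 0.119 -0.713 -0.   ] turn [-0.012 -0.008 -0.114]
```

Emit:
move_arm --moves '[[[0.01,-0.03,0],[-0.002,-0.002,-0.005],5],[[0.02,-0.1,0],[-0.004,-0.004,-0.016],5],[[0.035,-0.2,0],[-0.005,-0.005,-0.032],5],[[0.05,-0.3,0],[-0.006,-0.006,-0.048],5],[[0.066,-0.4,0],[-0.007,-0.007,-0.064],5],[[0.083,-0.5,0],[-0.009,-0.008,-0.08],5],[[0.1,-0.6,0],[-0.01,-0.008,-0.096],5],[[0.113,-0.68,0],[-0.012,-0.008,-0.109],5],[[0.119,-0.71,0],[-0.012,-0.008,-0.114],5]]'

```text
time: 10.58
tool_pos: [0.5307, -0.1748, 0.13]
orientation: [-0.046, 3.097, -0.001]
wrist_force: [0.4, 0.2, -2.3]
grip_width: 0.176
```

Run:
```python
from h import *
o=r.get_obs();print(o["joint_positions"])
plan2(.507,-.2793,.13,7.)
```

```text
[ 0.06235031  0.39019451  0.18622747  1.97069621 -0.11886654  0.74766706
  1.91970289]
yaw now 1.72 shift [ 0.178 -0.692 -0.007] turn [-0.005 -0.    -0.117]
```

Emit:
move_arm --moves '[[[0.01,-0.03,0],[0,0,-0.005],5],[[0.025,-0.1,0],[0,0,-0.016],5],[[0.05,-0.2,0],[-0.001,0,-0.033],5],[[0.077,-0.3,0],[-0.002,0,-0.05],5],[[0.103,-0.4,0],[-0.003,0,-0.067],5],[[0.129,-0.5,0],[-0.004,0,-0.084],5],[[0.154,-0.6,-0.003],[-0.005,0,-0.101],5],[[0.172,-0.67,-0.005],[-0.005,0,-0.113],5],[[0.178,-0.69,-0.006],[-0.005,0,-0.117],5],[[0.178,-0.69,-0.006],[-0.005,0,-0.117],5],[[0.178,-0.69,-0.006],[-0.005,0,-0.117],5]]'

```text
time: 11.95
tool_pos: [0.5073, -0.2782, 0.1298]
orientation: [-0.19, 3.092, 0.003]
wrist_force: [-0.5, -0.0, -3.4]
grip_width: 0.178
```

Run:
```python
from h import *
snap(5,.09,(.6123,-.2695))
plan2(.507,-.2793,.13,7.)
ims=[]
for n,(x,y) in(("scene",(120,240)),("side",(360,290))):
    ims.append(cv2.resize(cv2.imread(f"pics/{n}5.png")[y:y+150,x:x+160],(400,375),interpolation=cv2.INTER_CUBIC))
cv2.imwrite("pics/m5.png",np.hstack(ims))
```

```text
15 12 matched 12 mean [ 0.6179 -0.2734  0.0898] slope deg x,y [ 0.35 -0.01] res mm 0.11
yaw now 7.04 shift [ 0.002 -0.006 -0.001] turn [0.    0.    0.001]
```

View pics/m5.png

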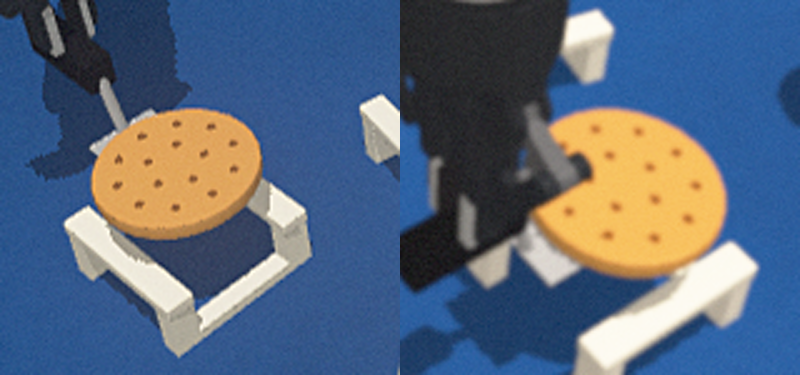

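```bash
cat >> h.py <<'E'
def sc(k,z,ctr):
    c=cams.calibration("scene");u,w=holes(cv2.imread(f"pics/scene{k}.png"),c,z,ctr);print("scene holes",k,len(u),w.mean(0).round(4))
E
python3 - <<'E'
from h import *
sc(0,.056,(.659,-.077));sc(4,.0897,(.66,-.077));sc(5,.0898,(.613,-.27))
E
```

```text
scene holes 0 15 [ 0.6588 -0.0764]
scene holes 4 15 [ 0.6601 -0.0769]
scene holes 5 15 [ 0.6125 -0.2678]
```

Run:
```python
from h import *
for z in(.13,.1,.082):plan2(.508,-.2794,z,7.,(0,.3))
```

```text
yaw now 7.04 shift [-0.004 -0.008 -0.001] turn [0.    0.007 0.001]
yaw now 7.04 shift [ 0.005 -0.007  0.199] turn [0.    0.007 0.001]
yaw now 7.04 shift [ 0.01  -0.007  0.319] turn [0.    0.007 0.001]
```

Emit:
move_arm --moves '[[[-0.004,-0.008,0.03],[0,0.007,0],5],[[-0.002,-0.008,0.08],[0,0.007,0],5],[[0,-0.008,0.13],[0,0.007,0],5],[[0.003,-0.007,0.17],[0,0.007,0],5],[[0.005,-0.007,0.195],[0,0.007,0],5],[[0.006,-0.007,0.21],[0,0.007,0],5],[[0.007,-0.007,0.22],[0,0.007,0],5],[[0.007,-0.007,0.23],[0,0.007,0],5],[[0.008,-0.007,0.245],[0,0.007,0],5],[[0.009,-0.007,0.27],[0,0.007,0],5],[[0.01,-0.007,0.3],[0,0.007,0],5],[[0.01,-0.007,0.319],[0,0.007,0],5],[[0.01,-0.007,0.319],[0,0.007,0],5]]'

```text
time: 13.68
tool_pos: [0.5078, -0.2792, 0.0816]
orientation: [-0.191, 3.098, 0.002]
wrist_force: [-0.1, 0.3, -2.2]
grip_width: 0.173
```

Run:
```python
from h import *
print(r.get_obs()["wrist_force"])
snap(6,.056,(.613,-.27));sc(6,.056,(.613,-.27))
t=r.get_obs()["tool_pos"];u=np.array([np.cos(np.radians(7)),np.sin(np.radians(7))])
for d in(.05,.11):plan2(*(t[:2]-d*u),.082,7.)
```

```text
[-0.09040673  0.28147503 -2.20729958]
15 13 matched 13 mean [ 0.6187 -0.2706  0.0557] slope deg x,y [-0.    0.28] res mm 0.11
scene holes 6 15 [ 0.6134 -0.269 ]
yaw now 7.04 shift [ 0.333  0.    -0.013] turn [0.    0.    0.001]
yaw now 7.04 shift [ 0.733  0.001 -0.028] turn [0.    0.    0.001]
```

Emit:
move_arm --moves '[[[0.05,0,-0.002],[0,0,0],5],[[0.13,0,-0.005],[0,0,0],5],[[0.23,0,-0.009],[0,0,0],5],[[0.33,0,-0.013],[0,0,0],5],[[0.43,0,-0.016],[0,0,0],5],[[0.53,0,-0.02],[0,0,0],5],[[0.63,0,-0.024],[0,0,0],5],[[0.73,0,-0.028],[0,0,0],5],[[0.8,0,-0.031],[0,0,0],5],[[0.8,0,-0.031],[0,0,0],5]]'

```text
time: 15.02
tool_pos: [0.388, -0.2943, 0.0821]
orientation: [-0.189, 3.098, 0.002]
wrist_force: [0.0, -0.1, -1.9]
grip_width: 0.174
```

Run:
```python
from h import *
o=r.get_obs();print(o["wrist_force"],o["joint_positions"])
snap(7,.056,(.613,-.27));sc(7,.056,(.613,-.27))
t=o["tool_pos"]
plan2(*t[:2],.0555,7.)
ims=[]
for n,(x,y) in(("scene",(60,200)),("side",(300,290))):
    ims.append(cv2.resize(cv2.imread(f"pics/{n}7.png")[y:y+190,x:x+200],(400,380),interpolation=cv2.INTER_CUBIC))
cv2.imwrite("pics/m6.png",np.hstack(ims))
```

```text
[ 0.03844638 -0.14636231 -1.90864546] [ 0.3972569   0.37365173  0.16625292  2.15209915 -0.149076    0.59543827
  2.3663549 ]
15 15 matched 15 mean [ 0.6134 -0.2695  0.0557] slope deg x,y [0.04 0.25] res mm 0.11
scene holes 7 15 [ 0.6134 -0.2691]
yaw now 7.05 shift [0.016 0.001 0.178] turn [0.    0.    0.001]
```

View pics/m6.png

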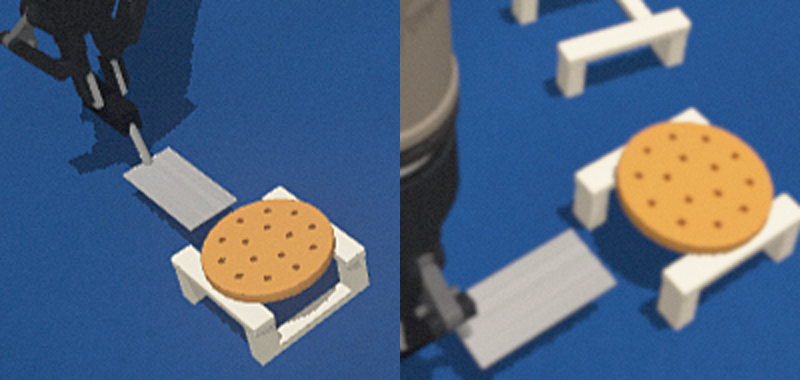

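Emit:
move_arm --moves '[[[0.004,0,0.04],[0,0,0],5],[[0.009,0,0.1],[0,0,0],5],[[0.013,0,0.15],[0,0,0],5],[[0.015,0,0.17],[0,0,0],5],[[0.016,0,0.178],[0,0,0],5],[[0.016,0,0.178],[0,0,0],5]]'

```text
time: 15.88
tool_pos: [0.3881, -0.2944, 0.0554]
orientation: [-0.191, 3.097, 0.002]
wrist_force: [-0.2, 0.4, -1.8]
grip_width: 0.175
```

Lower a bit further in small steps, watching the force.

Emit:
move_arm --moves '[[[0,0,0.007],[0,0,0],5],[[0,0,0.007],[0,0,0],5],[[0,0,0.007],[0,0,0],5]]'

```text
time: 16.25
tool_pos: [0.3882, -0.2944, 0.0545]
orientation: [-0.191, 3.097, 0.001]
wrist_force: [0.3, -0.6, -2.6]
grip_width: 0.175
```

Emit:
move_arm --moves '[[[0,0,0.007],[0,0,0],5],[[0,0,0.007],[0,0,0],5],[[0,0,0.007],[0,0,0],5]]'

```text
time: 16.62
tool_pos: [0.3883, -0.2944, 0.0534]
orientation: [-0.191, 3.097, 0.001]
wrist_force: [0.5, 0.8, -3.0]
grip_width: 0.172
```

Emit:
move_arm --moves '[[[0,0,0.007],[0,0,0],5],[[0,0,0.007],[0,0,0],5],[[0,0,0.007],[0,0,0],5]]'

```text
time: 17.0
tool_pos: [0.3879, -0.2946, 0.0525]
orientation: [-0.19, 3.097, 0.001]
wrist_force: [-3.5, -0.7, 5.8]
grip_width: 0.177
```

Emit:
move_arm --moves '[[[0,0,0.006],[0,0,0],5],[[0,0,0.006],[0,0,0],5],[[0,0,0.006],[0,0,0],5]]'

```text
time: 17.38
tool_pos: [0.3872, -0.2947, 0.0519]
orientation: [-0.189, 3.098, 0.002]
wrist_force: [-6.1, -0.1, 8.8]
grip_width: 0.173
```

Emit:
move_arm --moves '[[[0,0,0],[0,0,0],35],[[0,0,0],[0,0,0],50],[[0,0,0],[0,0,0],60],[[0,0,0],[0,0,0],60],[[0,0,0],[0,0,0],60],[[0,0,-0.1],[0,0,0],60],[[0,0,-0.35],[0,0,0],60],[[0,0,-0.65],[0,0,0],60],[[0,0,-0.95],[0,0,0],60],[[0,0,-1],[0,0,0],60],[[0,0,-1],[0,0,0],60]]' --grip_force 20

```text
time: 18.75
tool_pos: [0.3816, -0.2953, 0.2024]
orientation: [-0.189, 3.097, 0.001]
wrist_force: [0.9, -0.8, -0.4]
grip_width: 0.699
```

Run:
```python
from h import *
o=r.get_obs();print(o["time"],o["wrist_force"])
snap(8,.056,(.613,-.27));sc(8,.056,(.613,-.27))
tilt("pics/scene8.png","pics/side8.png",.056,(.65,.117))
tilt("pics/scene0.png","pics/side0.png",.056,(.65,.117))
w=cams.read_camera("wrist")[...,::-1];c=cams.calibration("wrist")
cs=cv2.cvtColor(w,cv2.COLOR_BGR2HSV)
for b in blobs((cs[...,1]<60)&(cs[...,2]>100),300): print(b.mean(0),[np.round(x,3) for x in cv2.minAreaRect(ray(c,b,.003).astype(np.float32))])
ims=[]
for n,(x,y) in(("scene",(60,200)),("side",(300,290))):
    ims.append(cv2.resize(cv2.imread(f"pics/{n}8.png")[y:y+190,x:x+200],(400,300),interpolation=cv2.INTER_CUBIC))
cv2.imwrite("pics/m7.png",np.vstack([np.hstack(ims),np.hstack([cv2.resize(w,(400,300)),cv2.resize(cv2.imread("pics/scene8.png"),(400,300))])]))
```

```text
18.75 [ 0.8674974  -0.81059536 -0.36725155]
15 15 matched 15 mean [ 0.6134 -0.2695  0.0557] slope deg x,y [0.   0.24] res mm 0.11
scene holes 8 15 [ 0.6134 -0.269 ]Traceback (most recent call last):
  File "<stdin>", line 4, in <module>
  File "h.py", line 45, in tilt
    X=cv2.triangulatePoints(P(A),P(B),ua[ok].T,ub[j[ok]].T);X=(X[:3]/X[3]).T
cv2.error: OpenCV(4.12.0) /io/opencv/modules/calib3d/src/triangulate.cpp:64: error: (-210:Unsupported format or combination of formats) Input parameters must be matrices in function 'icvTriangulatePoints'
```

Run:
```python
from h import *
c=cams.calibration("scene")
for k in(0,8):
    u,w_=holes(cv2.imread(f"pics/scene{k}.png"),c,.056,(.65,.117));print("square",len(u),w_.mean(0).round(4))
w=cams.read_camera("wrist")[...,::-1];c=cams.calibration("wrist")
cs=cv2.cvtColor(w,cv2.COLOR_BGR2HSV)
for b in blobs((cs[...,1]<60)&(cs[...,2]>100),300): print(b.mean(0),[np.round(x,3) for x in cv2.minAreaRect(ray(c,b,.003).astype(np.float32))])
ims=[]
for n,(x,y) in(("scene",(60,200)),("side",(300,290))):
    ims.append(cv2.resize(cv2.imread(f"pics/{n}8.png")[y:y+190,x:x+200],(400,300),interpolation=cv2.INTER_CUBIC))
cv2.imwrite("pics/m7.png",np.vstack([np.hstack(ims),np.hstack([cv2.resize(w,(400,300)),cv2.resize(cv2.imread("pics/scene8.png"),(400,300))])]))
```

```text
square 16 [0.6495 0.1192]
square 16 [0.6495 0.1192]
[269.55725191 396.8778626 ] [array([ 0.59 , -0.321]), array([0.058, 0.024]), np.float64(1.988)]
[365.17293233 396.7593985 ] [array([ 0.578, -0.223]), array([0.058, 0.025]), np.float64(10.22)]
[431.0915493  321.27464789] [array([ 0.485, -0.175]), array([0.072, 0.02 ]), np.float64(30.651)]
[210.17482517 321.05594406] [array([ 0.51 , -0.384]), array([0.02 , 0.072]), np.float64(72.932)]
[319.94495413 297.04892966] [array([ 0.479, -0.283]), array([0.104, 0.048]), np.float64(7.002)]
[93.75099602 33.2749004 ] [array([ 0.278, -0.483]), array([0.047, 0.147]), np.float64(6.997)]
```

View pics/m7.png

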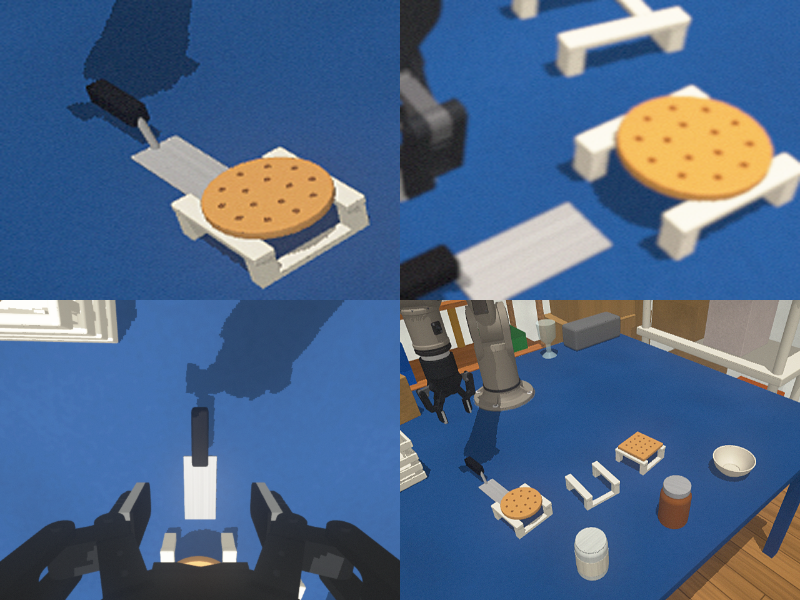

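```bash
python3 -c "
from bench import workorder
print(workorder.hand_in())"
```

```text
the job is handed in; nothing more can be done
None
```

The round crispbread now lies on the rails of the formerly empty stand, and the turner is drawn out and standing on its blade on the table. The job was handed in at about 19 s on the robot clock.

**Last checks:**
- **Centring:** the disc is at (0.613, -0.270) and the stand's centre measured (0.612, -0.270), about 1 mm apart. The stand's centre is only good to about 2 mm, because its rail tops triangulated at 42 mm instead of 45 mm.
- **Flatness on the rails:** the disc's measured slope is 0.0° along x and 0.24° along y.
- **Turner:** the blade measures 104 x 48 mm at table height, so it is flat. Its tip is about 30 mm clear of the disc's edge, and the gripper is open about 15 cm above.
- **Square bread:** its measured position is unchanged.

**What did not go perfectly:**
- The turner sagged about 2.3° nose-down in the grip, so the disc tilted by that much when first lifted. I corrected this before carrying it, and it measured about 0.35° just before lowering.
- A final two-camera check of the square bread's tilt failed with an error. I compared its position in the scene camera only.

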